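# Pack the filter discs down the green tube

## Robot

A 6-joint arm with a two-finger parallel gripper is mounted at the origin on the work surface. World frame = base frame: x ahead of the robot, y to its left, z up, the work surface at z = 0. Lengths are in m, angles in rad, forces in N, time in s.
With the tool pointing down it reaches from about 0.35 to 0.95 m from the base axis. Payload 17.4 kg.
Tool frame: the origin (TCP) lies between the finger pads; the fingertips stand 17 mm ahead of it and the grasp point (between the pads) lies 2 mm behind it (robot.tcp_to_tips is the distance from the TCP to the fingertips, in m); z points along the fingers, y is the line along which they close (so a half turn about z gives the same grasp; the last joint's range is limited). The gripper opens to 93 mm and grips with 3 to 60 N. Pads are 15 mm wide; open, the fingers measure 128 mm over their backs; the gripper's body (75 mm by 188 mm) begins 65 mm behind the grasp point.
Start: joints at [1.215, 0.116, 1.442, -0, 1.584, -0.038], TCP at [0.211, 0.641, 0.236] pointing down, gripper open.
Joint ranges: [-2.83, 2.83], [-0.83, 2.19], [0.07, 2.5], [-1.14, 4.28], [0.01, 3], [-2.97, 2.97]. Speed limits (rad/s): [1.89, 1.89, 2.22, 3.14, 3.14, 3.14].

## Interface

Orientations are given as a unit quaternion [x, y, z, w].
In Python, from station import robot gives the robot as it stands.
- The arm moves only by the shell command python3 -m handwheel 'ROWS' [OPENING]. ROWS is JSON, a list of rows, each an object of numbers: "x", "y", "z": the shift along the tool's x, y, z normalised to -1 to 1, where 1 is 0.2 m; "twist": the turn about the tool's z normalised to -1 to 1, where 1 is pi rad. In form: [{"x": .., "y": .., "z": .., "twist": ..}, ...]. A call has 1 to 10 rows; each row is the pose to reach, as a shift and turn from the pose commanded when the call began, along the tool's axes at that moment, turning the shorter way round; what a row does not reach only later rows make up. A row lasts 1/12 s, in which the tool goes at most 41.7 mm and 7.16 degrees, less where a joint would pass 70% of its speed; a pose out of reach is approached as far as the arm can. A call with a number of a shift or a turn outside -1 to 1 is refused whole. A call with a gripper value outside its range is refused whole. OPENING is the finger opening in mm, from 0 to 93, set as the call begins (- or left out, the last holds). The fingers move at their own pace and stop on an object; the grip force is fixed at half the most. Time passes only in rows, so rows that repeat a pose let the fingers close. It gives the time, the measured TCP pose, the force, the opening and the grip force at its end, in the units of the state.
- robot.state(): the state, without advancing time (a new reading comes with each control period).
- robot.grab_frame(name): name is "side" or "top" or "wrist"; returns a dict with "img" (420x560x3 uint8, red, green, blue), "range_z" (420x560 float32, m along the optical axis (not along the pixel's ray), 0 where there is no reading), "K" (3x3 intrinsics, pixels), "R" (3x3) and "t" (3): a world point X has camera coordinates R X + t. Camera axes: x right, y down, z forward; pixel columns grow to the right and rows downward; lengths in m; the calibration is good to about 2 mm. A picture is of the moment at which its call begins.
- robot.close_job(): hands the job in; it is judged then, once.
Trained networks look in the newest picture that a camera, given by its name, has taken for a name from the list of things; names that differ only in an ending like _2 or _b are one class to them, and where a whole thing is asked for, a point or a joint stands for the part that bears it (a point fixed in the world has none). Each returns a list of dicts, best first, with "score" (0 to 1); they miss things now and then, are a little off and sometimes report something else, mostly with a low value. They report only what shows in the picture. A call takes as long as a camera call. They do not tell look-alikes from the thing itself.
- robot.regions_of(camera, target): "pixels" (420x560 bool, what is visible of it) and "position" ([column, row] in pixels, amid what is visible of it).
The state is a dict: "t": time; "joint_pos": joint angles; "dq": joint speeds; "tau": joint torques, N m; "position": TCP position; "orientation": TCP orientation; "ft_force": force on the tool from outside, world axes, zero at the start; "moment": the same for the moment, N m; "grip_width": finger opening in m; "finger_force": force on a finger pad.
Only numpy, scipy, OpenCV 4.12 (cv2) and the standard library are available. Lean on these libraries where they do the work, as an engineer would, in place of code of your own. Each camera call takes 0.05 s, during which the arm holds its last target. There are 200 camera calls.

## Task

Take the green-handled packing rod out of the rack and, with it, push the two filter discs in the green-footed tube all the way down until they sit together on the bottom, pressing firmly. Then hang the rod back in the same hole of the rack and let go.

Things in the scene. Friction and masses are not known exactly. Their poses are not given: they have to be found in the camera images.
- rod_grip (a point): Centre of the green-handled rod's handle (24 mm diameter, 50 tall). It hangs upright, z up, in a 40 mm hole of a rack (plate top 118 mm over the table); the black-handled brush 120 mm beside it (top 149 mm high) stays. Below this point: collar (56 wide) at 25 to 31 mm, resting on the rack, cone from 38 wide to 14 at 48 mm, shaft, foot (20 wide) ending 131 mm below. Lifted 150 mm it clears everything.
- tube_mouth (a point): Centre of the open top of the fixed, upright clear tube with green foot and lip (not the orange or grey ones); z up, 118 mm above the table. Bore 40 mm, lip 68 mm across, inner floor 106 mm down. In it are a white and, above it, a blue disc, each 37 mm wide, 12 thick. The blue one's top starts 27 to 54 mm below this point and is 82 mm below it when packed fully down.
- lower_disc (a joint): How far the white lower disc has gone down the tube, in m: starts at 0 to 0.012; 0.030 is on the tube's floor. Its rubber ring holds it where it is left and yields to about 3 N.
- upper_disc (a joint): How far the blue upper disc has come down towards the white one, in m: starts at 0 to 0.015; 0.025 is resting on it. Its ring yields to about 1.5 N, so the rod first closes the gap, then moves both. Once both are home the stop is hard: 10 to 20 N is a firm press.
Things that resemble listed ones, but are neither listed nor needed, are in the scene too. Leave any purple look-alike of the part that bears tube_mouth alone.

How it is judged:
On the way, in this order (a step that is already met when the one before it is completed fails the run):
1. the rod's foot is inside the green tube, through its mouth (horizontal distance between rod_grip and tube_mouth below 0.03 m and z of rod_grip in the frame of tube_mouth below 0.125 m and angle between rod_grip's own z axis and vertical below 0.26 rad), for 0.1 s.
2. both discs are at the bottom and the rod presses on them firmly (over 5 N) (value of joint lower_disc above 0.027 m and value of joint upper_disc above 0.022 m and contact force between rod and upper_disc above 5 N), for 0.1 s.
At the end, for the whole second after the job is handed in: Both discs are within 3 mm of fully down (white on the floor, blue on white), and the rod hangs at rest in the hole it came from, within 15 mm of where it was and upright within 10 degrees (value of joint lower_disc above 0.027 m and value of joint upper_disc above 0.022 m and distance of rod_grip from where it was at the start of the episode below 0.015 m and angle between rod_grip's own z axis and vertical below 0.175 rad and linear speed of rod below 0.03 m/s); the robot touches nothing.
It also fails if it takes over 51 s, if anything falls off the work surface, if the arm or the gripper's body presses on something with over 40 N, if the wrist force passes 120 N, or if a joint passes its speed limit or range.

## Working session

There is one attempt and no reset: what is moved stays moved. The work goes in short steps, Python scripts to look and compute and a shell command to move; the robot and the scene stay as the last step left them, time stands still between calls to the robot, and variables do not carry over. Pictures are saved under pics/ and viewed, at most 10 in all, crops included, and the job is handed in when it is done.

```bash
mkdir -p pics; cat > h.py <<'E'
import numpy as np,cv2
from station import robot
def save(f,n): cv2.imwrite('pics/'+n,cv2.cvtColor(f["img"],cv2.COLOR_RGB2BGR))
def pix(f,u,v,z):
    return f["R"].T@(np.linalg.inv(f["K"])@np.array([u,v,1.])*z-f["t"])
def cloud(f,m):
    v,u=np.nonzero(m&(f["range_z"]>0)); z=f["range_z"][v,u]
    return ((np.linalg.inv(f["K"])@np.stack([u*z,v*z,z]))-f["t"][:,None]).T@f["R"]
E
python3 - <<'E'
from h import *
s=robot.state();print({k:np.round(v,3) for k,v in s.items()})
F={}
ims=[]
for c in("side","top"):
    f=robot.grab_frame(c);save(f,c+'0.png');
    print(c,"cam at",np.round(-f["R"].T@f["t"],3))
    for n in("rod_grip","tube_mouth","lower_disc","upper_disc"):
        for r in robot.regions_of(c,n)[:5]:
            P=cloud(f,r["pixels"])
            print(c,n,round(r["score"],2),np.round(r["position"]),len(P),np.round(np.median(P,0),3) if len(P) else 0,np.round(np.percentile(P,[2,98],axis=0),3).tolist() if len(P) else 0)
E
```

```text
{'t': np.float64(0.0), 'joint_pos': array([ 1.215,  0.116,  1.442, -0.   ,  1.584, -0.038]), 'dq': array([-0.   ,  0.001, -0.001, -0.   ,  0.002, -0.001]), 'tau': array([ 5.0000e-03, -7.1291e+01, -6.1311e+01,  6.4000e-02,  2.0200e-01,
       -3.0000e-03]), 'position': array([0.211, 0.641, 0.235]), 'orientation': array([ 0.158,  0.987, -0.   , -0.   ]), 'ft_force': array([0.207, 0.448, 0.478]), 'moment': array([0.028, 0.012, 0.01 ]), 'finger_force': np.float64(0.585), 'grip_width': np.float64(0.093)}
side cam at [ 0.09  -0.477  0.588]
side rod_grip 0.77 [417. 282.] 1377 [ 0.534 -0.289  0.125] [[0.515, -0.31, 0.025], [0.564, -0.26, 0.175]]
side tube_mouth 0.91 [254. 177.] 879 [0.579 0.175 0.094] [[0.558, 0.15, 0.005], [0.624, 0.209, 0.119]]
side tube_mouth 0.74 [207. 203.] 1478 [0.455 0.177 0.067] [[0.428, 0.156, 0.005], [0.491, 0.219, 0.119]]
top cam at [0.284 0.038 1.301]
top rod_grip 0.66 [401. 198.] 388 [ 0.535 -0.28   0.125] [[0.517, -0.31, 0.119], [0.564, -0.262, 0.176]]
top tube_mouth 0.93 [206. 228.] 878 [0.457 0.189 0.078] [[0.427, 0.156, 0.006], [0.489, 0.22, 0.118]]
top tube_mouth 0.79 [212. 177.] 931 [0.587 0.175 0.091] [[0.559, 0.144, 0.006], [0.622, 0.208, 0.119]]
top lower_disc 0.58 [202. 227.] 134 [0.462 0.193 0.074] [[0.447, 0.178, 0.068], [0.477, 0.207, 0.079]]
top lower_disc 0.46 [210. 174.] 122 [0.594 0.177 0.09 ] [[0.581, 0.162, 0.086], [0.607, 0.191, 0.094]]
top upper_disc 0.73 [203. 230.] 165 [0.462 0.193 0.074] [[0.447, 0.176, 0.067], [0.478, 0.208, 0.08]]
top upper_disc 0.42 [208. 172.] 132 [0.593 0.179 0.09 ] [[0.58, 0.163, 0.086], [0.608, 0.193, 0.094]]
```

View pics/side0.png

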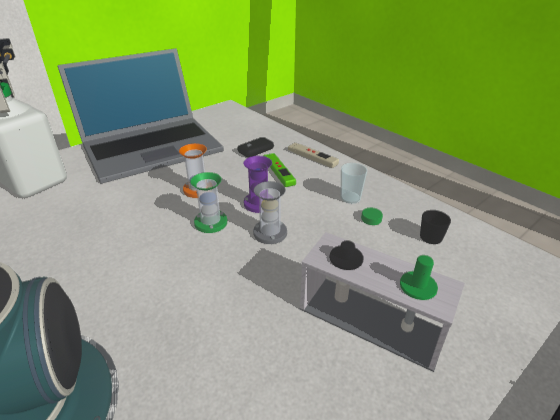

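View pics/top0.png

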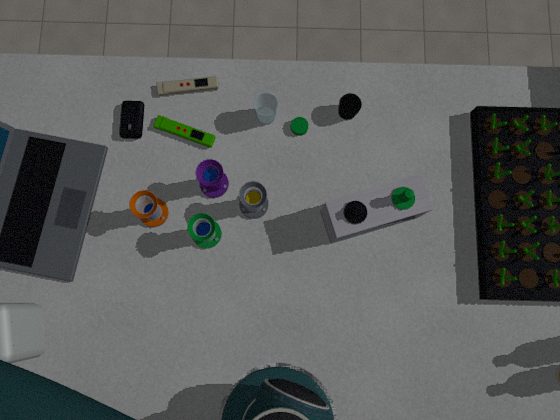

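The side view shows these:
- Tubes: green (207,203), orange (193,170), purple (257,185) and grey (269,213).
- Rack: green rod (424,267) and black brush (347,253).

The top view shows these:
- Tubes: green (204,230), purple (211,178), orange (149,207) and grey (253,199).
- Rack: rod (403,198) and brush (355,212).
- Other green things: cap (299,126), pen (184,131) and the box at right.

By the description I choose the rod at top (403,198) and the green tube at top (204,230). Next I fit both and make a close crop.

```bash
cat > fit.py <<'E'
from h import *
def circ(P):
    A=np.c_[P[:,:2],np.ones(len(P))]; s=np.linalg.lstsq(A,(P[:,:2]**2).sum(1),rcond=None)[0]
    return s[0]/2,s[1]/2,np.sqrt(s[2]+(s[0]**2+s[1]**2)/4)
def green(f):
    h=cv2.cvtColor(f["img"],cv2.COLOR_RGB2HSV); return (h[...,0]>60)&(h[...,0]<90)&(h[...,1]>100)
def near(P,x,y,r,z0,z1): return P[(np.hypot(P[:,0]-x,P[:,1]-y)<r)&(P[:,2]>z0)&(P[:,2]<z1)]
E
python3 - <<'E'
from fit import *
for c in("side","top"):
    f=robot.grab_frame(c);P=cloud(f,green(f))
    L=near(P,.457,.188,.05,.105,.125); print(c,"lip",len(L),np.round(circ(L),4),np.round(np.median(L[:,2]),4),"bbox mid",(L.min(0)+L.max(0))/2,np.ptp(L,0))
    C=near(P,.538,-.285,.05,.112,.132); print("collar",len(C),np.round((C.min(0)+C.max(0))/2,4),np.ptp(C,0),np.median(C[:,2]))
    H=near(P,.538,-.285,.05,.14,.168); print("handle side",len(H),np.round(circ(H),4) if len(H)>5 else 0)
    T=near(P,.538,-.285,.05,.170,.185); print("top",len(T),np.round((T.min(0)+T.max(0))/2,4) if len(T) else 0,np.ptp(T,0) if len(T) else 0)
    A=cloud(f,np.ones((420,560),bool)); B=near(A,.54,-.2,.3,.105,.123); B=B[(B[:,1]<-.05)]
    print("rack", cv2.minAreaRect(B[:,:2].astype(np.float32)))
    if c=="side": g=cv2.resize(f["img"][140:370,170:470],None,fx=2.6,fy=2.6,interpolation=3);save({"img":g},'crop1.png')
E
```

```text
side lip 240 [0.4616 0.1905 0.028 ] 0.1146 bbox mid [0.46164574 0.19066084 0.11380362] [0.06518079 0.06511126 0.01271141]
collar 618 [ 0.5403 -0.2861  0.1252] [0.05447559 0.05398052 0.01348931] 0.12486591478227312
handle side 234 [ 0.5408 -0.2853  0.0111]
top 151 [ 0.5397 -0.286   0.1732] [0.02244042 0.02226323 0.00626345]
rack ((0.5223649740219116, -0.2278975546360016), (0.09316453337669373, 0.24047614634037018), 17.813718795776367)
top lip 333 [0.4612 0.1897 0.0283] 0.1133 bbox mid [0.4615748  0.18934677 0.1136436 ] [0.0650186  0.06584384 0.01710365]
collar 280 [ 0.54   -0.2863  0.1243] [0.05372038 0.05488325 0.01467093] 0.12317313022171666
handle side 40 [ 0.5389 -0.285   0.0101]
top 74 [ 0.5398 -0.2853  0.1735] [0.02151779 0.02189212 0.00688592]
rack ((0.5223374962806702, -0.22911375761032104), (0.09117293357849121, 0.24155102670192719), 17.71213150024414)
```

View pics/crop1.png

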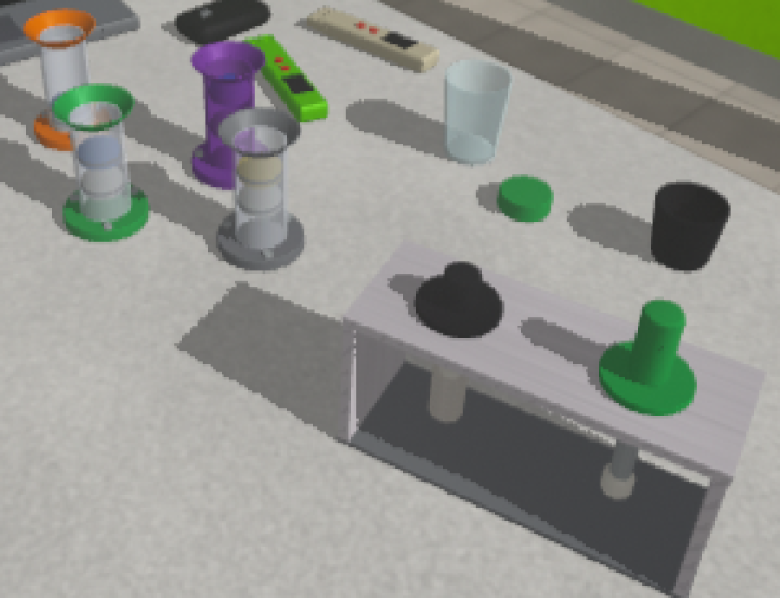

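The crop confirms the choice: the green rod hangs at (655,355) at the rack's right end, and the green tube at (100,150) has blue above white discs. Rod ≈ (0.540, -0.286), handle top about 0.174, so the grip is at z ≈ 0.149. Tube ≈ (0.4615, 0.190), z ≈ 0.118. The fingers will close across the rack, so I turn +54°.

```bash
R='x'; python3 -m handwheel '[{"z":-0.4},{"x":-0.75,"y":-0.97,"z":-0.4},{"x":-0.75,"y":-0.97,"z":-0.4},{"x":-0.75,"y":-0.97,"z":-0.4},{"x":-0.75,"y":-0.97,"z":-0.4},{"x":-0.75,"y":-0.97,"z":-0.4},{"x":-0.75,"y":-0.97,"z":-0.4},{"x":-0.75,"y":-0.97,"z":-0.4},{"x":-0.75,"y":-0.97,"z":-0.4}]' 70
python3 -m handwheel '[{"x":-0.75,"y":-0.97},{"x":-0.75,"y":-0.97},{"x":-0.75,"y":-0.97},{"x":-0.75,"y":-0.97},{"x":-0.75,"y":-0.97},{"x":-0.75,"y":-0.97},{"x":-0.75,"y":-0.97}]'
python3 -m handwheel '[{"x":-0.75,"y":-0.97},{"x":-0.75,"y":-0.97},{"x":-0.75,"y":-0.97},{"x":-0.75,"y":-0.97},{"x":-0.75,"y":-0.97},{"x":-0.75,"y":-0.97},{"x":-0.75,"y":-0.97}]'
python3 -m handwheel '[{"x":-0.75,"y":-0.97,"twist":0.3},{"x":-0.75,"y":-0.97,"twist":0.3},{"x":-0.75,"y":-0.97,"twist":0.3},{"x":-0.75,"y":-0.97,"twist":0.3},{"x":-0.75,"y":-0.97,"twist":0.3},{"x":-0.75,"y":-0.97,"twist":0.3},{"x":-0.75,"y":-0.97,"twist":0.3},{"x":-0.75,"y":-0.97,"twist":0.3},{"x":-0.75,"y":-0.97,"twist":0.3}]'
cat >> h.py <<'E'
def to(p):
    from scipy.spatial.transform import Rotation as Q
    s=robot.state();M=Q.from_quat(s["orientation"]).as_matrix()
    print("t",round(s["t"],2),"pos",np.round(s["position"],4),"F",np.round(s["ft_force"],1),"w",s["grip_width"],"ydir",np.round(M[:,1],3),"zdir",np.round(M[:,2],3))
    print("rows xyz",np.round(M.T@(np.array(p)-s["position"])/.2,3))
E
python3 -c "
from h import *
to([.54,-.286,.15])
f=robot.grab_frame('wrist');save(f,'w1.png')
for r in robot.regions_of('wrist','rod_grip')[:2]:
  P=cloud(f,r['pixels']);print(r['score'],r['position'],np.percentile(P,[2,50,98],axis=0))
"
```

```text
t 0.6 pos [0.2109 0.6412 0.2356] F [ 0.  -0.5 -1.6] w 0.09294380275048934 ydir [ 0.312  0.95  -0.   ] zdir [-0. -0. -1.]
rows xyz [-3.012 -3.889  0.428]schema error: expected keys x, y, z, twist
schema error: expected keys x, y, z, twist
schema error: expected keys x, y, z, twist
schema error: expected keys x, y, z, twist
```

All four keys are required in each row.

```bash
python3 -m handwheel '[{"x":0,"y":0,"z":-0.4,"twist":0},{"x":-0.75,"y":-0.97,"z":-0.4,"twist":0},{"x":-0.75,"y":-0.97,"z":-0.4,"twist":0},{"x":-0.75,"y":-0.97,"z":-0.4,"twist":0},{"x":-0.75,"y":-0.97,"z":-0.4,"twist":0},{"x":-0.75,"y":-0.97,"z":-0.4,"twist":0},{"x":-0.75,"y":-0.97,"z":-0.4,"twist":0},{"x":-0.75,"y":-0.97,"z":-0.4,"twist":0},{"x":-0.75,"y":-0.97,"z":-0.4,"twist":0}]' 70 && 
python3 -m handwheel '[{"x":-0.75,"y":-0.97,"z":0,"twist":0},{"x":-0.75,"y":-0.97,"z":0,"twist":0},{"x":-0.75,"y":-0.97,"z":0,"twist":0},{"x":-0.75,"y":-0.97,"z":0,"twist":0},{"x":-0.75,"y":-0.97,"z":0,"twist":0},{"x":-0.75,"y":-0.97,"z":0,"twist":0},{"x":-0.75,"y":-0.97,"z":0,"twist":0}]'
python3 -c "
from h import *
to([.54,-.286,.25])"
```

```text
t: 1.45
position: [0.2934, 0.4088, 0.3167]
orientation: [0.159, 0.987, 0.001, 0.001]
ft_force: [0.0, 0.3, -1.3]
grip_width: 0.07
finger_force: 0.0
t: 2.03
position: [0.3762, 0.1751, 0.3155]
orientation: [0.16, 0.987, -0.001, 0.0]
ft_force: [-0.6, -0.2, -1.4]
grip_width: 0.0701
finger_force: 0.0
t 2.03 pos [0.3762 0.1751 0.3155] F [-0.6 -0.2 -1.4] w 0.07008592632109292 ydir [ 0.317  0.949 -0.001] zdir [ 0.    -0.001 -1.   ]
rows xyz [-1.506 -1.927  0.33 ]
```

```bash
python3 -m handwheel '[{"x":-0.75,"y":-0.97,"z":0,"twist":0},{"x":-0.75,"y":-0.97,"z":0,"twist":0},{"x":-0.75,"y":-0.97,"z":0,"twist":0},{"x":-0.75,"y":-0.97,"z":0,"twist":0},{"x":-0.75,"y":-0.97,"z":0,"twist":0},{"x":-0.75,"y":-0.97,"z":0,"twist":0},{"x":-0.75,"y":-0.97,"z":0,"twist":0}]' &&
python3 -m handwheel '[{"x":-0.75,"y":-0.97,"z":0.1,"twist":0.3},{"x":-0.75,"y":-0.97,"z":0.1,"twist":0.3},{"x":-0.75,"y":-0.97,"z":0.1,"twist":0.3},{"x":-0.75,"y":-0.97,"z":0.1,"twist":0.3},{"x":-0.75,"y":-0.97,"z":0.1,"twist":0.3},{"x":-0.75,"y":-0.97,"z":0.1,"twist":0.3},{"x":-0.75,"y":-0.97,"z":0.1,"twist":0.3},{"x":-0.75,"y":-0.97,"z":0.1,"twist":0.3},{"x":-0.75,"y":-0.97,"z":0.1,"twist":0.3},{"x":-0.75,"y":-0.97,"z":0.1,"twist":0.3}]'
python3 -c "
from h import *
f=robot.grab_frame('wrist');save(f,'w1.png')
to([.54,-.286,.151])
for r in robot.regions_of('wrist','rod_grip')[:2]:
  P=cloud(f,r['pixels']);print(r['score'],r['position'],np.percentile(P,[2,50,98],axis=0))
"
```

```text
t: 2.62
position: [0.4582, -0.0561, 0.3144]
orientation: [0.16, 0.987, -0.0, -0.001]
ft_force: [1.5, -0.5, -0.7]
grip_width: 0.0702
finger_force: 0.0
t: 3.45
position: [0.5393, -0.2825, 0.295]
orientation: [0.588, 0.809, 0.0, -0.0]
ft_force: [0.4, -0.0, -1.6]
grip_width: 0.0703
finger_force: 0.0
t 3.5 pos [ 0.5391 -0.2825  0.2954] F [-0.5 -0.3 -1.1] w 0.06989599564506964 ydir [ 0.951  0.309 -0.   ] zdir [-0.  0. -1.]
rows xyz [-0.018 -0.001  0.722]
0.69 [281.6, 197.9] [[ 0.51515531 -0.30864262  0.12245427]
 [ 0.53779806 -0.28000381  0.12449559]
 [ 0.56468454 -0.25995061  0.17496843]]
```

View pics/w1.png

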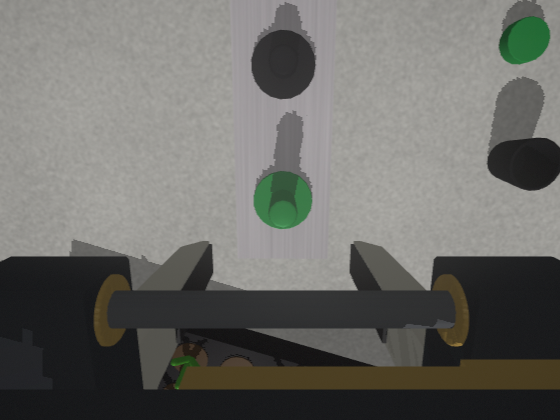

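The wrist view shows the green rod at (282,200), centred between the fingers, with the brush at (283,63) clear of them. Its position agrees with the earlier fit to 2 mm. I go down and grasp, then lift.

```bash
python3 -m handwheel '[{"x":-0.016,"y":0,"z":0.2,"twist":0},{"x":-0.016,"y":0,"z":0.35,"twist":0},{"x":-0.016,"y":0,"z":0.5,"twist":0},{"x":-0.016,"y":0,"z":0.6,"twist":0},{"x":-0.016,"y":0,"z":0.68,"twist":0},{"x":-0.016,"y":0,"z":0.72,"twist":0},{"x":-0.016,"y":0,"z":0.72,"twist":0},{"x":-0.016,"y":0,"z":0.72,"twist":0}]' && python3 -m handwheel '[{"x":0,"y":0,"z":0,"twist":0},{"x":0,"y":0,"z":0,"twist":0},{"x":0,"y":0,"z":0,"twist":0},{"x":0,"y":0,"z":0,"twist":0},{"x":0,"y":0,"z":0,"twist":0},{"x":0,"y":0,"z":0,"twist":0},{"x":0,"y":0,"z":0,"twist":0},{"x":0,"y":0,"z":0,"twist":0}]' 0
```

```text
t: 4.22
position: [0.5397, -0.2863, 0.1524]
orientation: [0.589, 0.808, 0.0, 0.0]
ft_force: [0.2, -0.7, -0.9]
grip_width: 0.0698
finger_force: 0.0
t: 4.88
position: [0.5398, -0.2864, 0.152]
orientation: [0.589, 0.808, 0.0, 0.001]
ft_force: [2.0, 1.4, -0.6]
grip_width: 0.0234
finger_force: 30.0
```

Grasped at 23.4 mm. Next I lift.

```bash
python3 -m handwheel '[{"x":0,"y":0,"z":-0.05,"twist":0},{"x":0,"y":0,"z":-0.15,"twist":0},{"x":0,"y":0,"z":-0.3,"twist":0},{"x":0,"y":0,"z":-0.5,"twist":0},{"x":0,"y":0,"z":-0.65,"twist":0},{"x":0,"y":0,"z":-0.75,"twist":0},{"x":0,"y":0,"z":-0.82,"twist":0},{"x":0,"y":0,"z":-0.82,"twist":0},{"x":0,"y":0,"z":-0.82,"twist":0}]'
python3 -c "
from fit import *
to([.4615,.190,.32])
f=robot.grab_frame('side');P=cloud(f,green(f));H=near(P,.54,-.286,.06,.2,.4);print(len(H),np.percentile(H,[1,50,99],axis=0))"
```

```text
t: 5.63
position: [0.5394, -0.2865, 0.3152]
orientation: [0.589, 0.808, -0.0, -0.0]
ft_force: [0.3, -0.0, -3.2]
grip_width: 0.0237
finger_force: 30.0
t 5.63 pos [ 0.5394 -0.2865  0.3152] F [ 0.3 -0.  -3.2] w 0.023671060601241068 ydir [ 0.952  0.306 -0.   ] zdir [-0.  0. -1.]
rows xyz [ 2.387  0.357 -0.024]
821 [[ 0.51152554 -0.3130457   0.2690089 ]
 [ 0.53014452 -0.29555612  0.28823029]
 [ 0.56131725 -0.26178822  0.33564342]]
```

Rod in hand. I move to just above the tube in three calls, with gentle starts and stops.

```bash
python3 -m handwheel '[{"x":0.07,"y":0.01,"z":0,"twist":0},{"x":0.2,"y":0.03,"z":0,"twist":0},{"x":0.36,"y":0.05,"z":0,"twist":0},{"x":0.52,"y":0.08,"z":0,"twist":0},{"x":0.68,"y":0.1,"z":0,"twist":0},{"x":0.84,"y":0.13,"z":0,"twist":0},{"x":1,"y":0.15,"z":0,"twist":0}]' && python3 -m handwheel '[{"x":0.16,"y":0.02,"z":0,"twist":0},{"x":0.32,"y":0.05,"z":0,"twist":0},{"x":0.48,"y":0.07,"z":0,"twist":0},{"x":0.64,"y":0.09,"z":0,"twist":0},{"x":0.78,"y":0.11,"z":0,"twist":0},{"x":0.9,"y":0.13,"z":0,"twist":0},{"x":0.97,"y":0.14,"z":0,"twist":0},{"x":1,"y":0.15,"z":0,"twist":0}]' 
python3 -c "
from h import *
to([.4615,.190,.30])"
```

```text
t: 6.27
position: [0.5059, -0.0849, 0.3139]
orientation: [0.589, 0.808, -0.0, -0.001]
ft_force: [-0.1, -0.3, -2.2]
grip_width: 0.0237
finger_force: 30.0
t: 6.93
position: [0.4732, 0.1147, 0.3142]
orientation: [0.588, 0.809, -0.001, -0.001]
ft_force: [-0.2, -0.3, -3.1]
grip_width: 0.0237
finger_force: 30.0
t 6.93 pos [0.4732 0.1147 0.3142] F [-0.2 -0.3 -3.1] w 0.02370839621309674 ydir [ 0.952  0.308 -0.002] zdir [-0.002 -0.    -1.   ]
rows xyz [0.376 0.06  0.071]
```

```bash
python3 -m handwheel '[{"x":0.06,"y":0.01,"z":0,"twist":0},{"x":0.16,"y":0.03,"z":0,"twist":0},{"x":0.27,"y":0.045,"z":0,"twist":0},{"x":0.345,"y":0.055,"z":0,"twist":0},{"x":0.376,"y":0.06,"z":0,"twist":0},{"x":0.376,"y":0.06,"z":0,"twist":0},{"x":0.376,"y":0.06,"z":0,"twist":0},{"x":0.376,"y":0.06,"z":0,"twist":0}]' 
python3 -c "
from fit import *
to([.4615,.190,.165])
for c in('side','top'):
  f=robot.grab_frame(c)
  if c=='side': g=f['img'][20:260,60:380]; save({'img':cv2.resize(g,None,fx=2.4,fy=2.4,interpolation=3)},'s2.png')
  A=cloud(f,np.ones((420,560),bool))
  S=near(A,.4615,.19,.045,.172,.27)
  for a,b in((.181,.2),(.2,.225),(.225,.25)):
    B=near(A,.4615,.19,.045,a,b);print(c,a,len(B),np.round(np.percentile(B,[2,50,98],axis=0),4).tolist() if len(B) else 0, np.round(circ(B),4) if len(B)>20 else 0)
  P=cloud(f,green(f)); L=near(P,.4615,.19,.05,.105,.125); 
  print('lip',len(L),(L.min(0)+L.max(0))/2,np.ptp(L,0))
"
```

```text
t: 7.6
position: [0.4629, 0.1872, 0.3155]
orientation: [0.59, 0.808, -0.0, 0.0]
ft_force: [-0.1, -0.9, -3.2]
grip_width: 0.0233
finger_force: 30.0
t 7.6 pos [0.4629 0.1872 0.3155] F [-0.1 -0.9 -3.2] w 0.02331212511849121 ydir [ 0.952  0.305 -0.   ] zdir [-0. -0. -1.]
rows xyz [ 0.015 -0.002  0.752]
side 0.181 71 [[0.4531, 0.1773, 0.1843], [0.4586, 0.1805, 0.1926], [0.4711, 0.19, 0.1995]] [0.4625 0.1862 0.0081]
side 0.2 81 [[0.4558, 0.1797, 0.2003], [0.4603, 0.1828, 0.212], [0.4686, 0.19, 0.2242]] [0.4623 0.1861 0.0055]
side 0.225 86 [[0.4563, 0.1796, 0.2259], [0.4601, 0.1825, 0.2378], [0.469, 0.1914, 0.2496]] [0.4624 0.1862 0.0056]
lip 238 [0.46128013 0.19222284 0.11415822] [0.06553613 0.06672159 0.0139864 ]
top 0.181 0 0 0
top 0.2 0 0 0
top 0.225 0 0 0
lip 61 [0.46513521 0.1914003  0.11392992] [0.04419774 0.06147436 0.01599098]
```

View pics/s2.png

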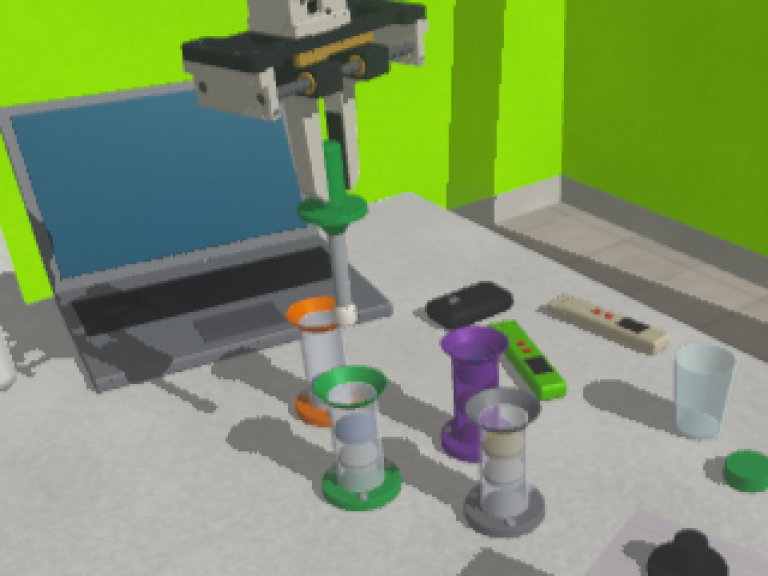

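The side view shows the rod hanging straight, its foot at (345,315) above the green lip (350,385). The foot measures (0.4625, 0.186) and the lip (0.461, 0.1905), so I shift 4 mm along tool x and insert.

```bash
python3 -m handwheel '[{"x":0.02,"y":0,"z":0.05,"twist":0},{"x":0.02,"y":0,"z":0.15,"twist":0},{"x":0.02,"y":0,"z":0.25,"twist":0},{"x":0.02,"y":0,"z":0.32,"twist":0},{"x":0.02,"y":0,"z":0.38,"twist":0},{"x":0.02,"y":0,"z":0.43,"twist":0},{"x":0.02,"y":0,"z":0.45,"twist":0},{"x":0.02,"y":0,"z":0.45,"twist":0}]' && python3 -m handwheel '[{"x":0,"y":0,"z":0.03,"twist":0},{"x":0,"y":0,"z":0.07,"twist":0},{"x":0,"y":0,"z":0.11,"twist":0},{"x":0,"y":0,"z":0.15,"twist":0},{"x":0,"y":0,"z":0.19,"twist":0},{"x":0,"y":0,"z":0.23,"twist":0},{"x":0,"y":0,"z":0.25,"twist":0},{"x":0,"y":0,"z":0.25,"twist":0}]'
python3 -c "
from h import *
to([.4615,.190,.170])"
```

```text
t: 8.37
position: [0.4614, 0.1917, 0.2249]
orientation: [0.589, 0.808, -0.0, -0.0]
ft_force: [-0.9, -0.2, -1.7]
grip_width: 0.0238
finger_force: 30.0
t: 9.03
position: [0.4611, 0.1917, 0.1744]
orientation: [0.589, 0.808, -0.001, -0.0]
ft_force: [-0.2, -0.5, -2.4]
grip_width: 0.0237
finger_force: 30.0
t 9.03 pos [0.4611 0.1917 0.1744] F [-0.2 -0.5 -2.4] w 0.023700082927575725 ydir [ 0.952  0.306 -0.002] zdir [-0.002 -0.001 -1.   ]
rows xyz [-0.008 -0.001  0.022]
```

```bash
python3 -m handwheel '[{"x":0,"y":0,"z":0.01,"twist":0},{"x":0,"y":0,"z":0.02,"twist":0},{"x":0,"y":0,"z":0.02,"twist":0},{"x":0,"y":0,"z":0.02,"twist":0}]' && python3 -m handwheel '[{"x":0,"y":0,"z":0.005,"twist":0},{"x":0,"y":0,"z":0.01,"twist":0},{"x":0,"y":0,"z":0.01,"twist":0},{"x":0,"y":0,"z":0.01,"twist":0}]'
```

```text
t: 9.37
position: [0.4615, 0.1918, 0.1716]
orientation: [0.589, 0.808, -0.0, -0.0]
ft_force: [0.2, -0.5, -1.8]
grip_width: 0.0233
finger_force: 30.0
t: 9.7
position: [0.4615, 0.1918, 0.1697]
orientation: [0.589, 0.808, 0.0, 0.0]
ft_force: [0.3, -0.4, -1.3]
grip_width: 0.0233
finger_force: 30.0
```

```bash
python3 -m handwheel '[{"x":0,"y":0,"z":0.005,"twist":0},{"x":0,"y":0,"z":0.01,"twist":0},{"x":0,"y":0,"z":0.01,"twist":0},{"x":0,"y":0,"z":0.01,"twist":0}]'
python3 -c "
from h import *
f=robot.grab_frame('side');save({'img':cv2.resize(f['img'][120:250,140:310],None,fx=4.5,fy=4.5,interpolation=3)},'s3.png')"
```

```text
t: 10.03
position: [0.4619, 0.192, 0.1694]
orientation: [0.589, 0.808, 0.001, 0.001]
ft_force: [-4.0, -1.3, 14.8]
grip_width: 0.0233
finger_force: 30.0
```

View pics/s3.png

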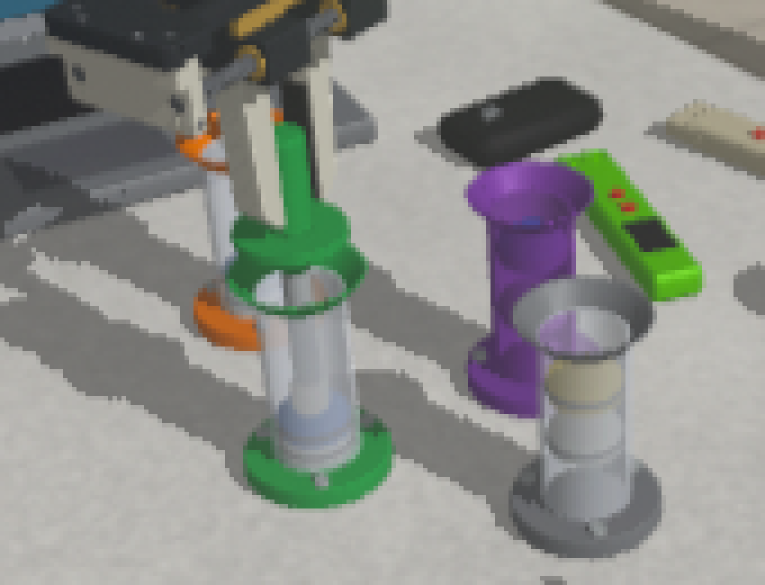

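The picture shows the blue disc at (315,415) sitting on the white one at (320,450), right at the green foot, with the rod pressing. The force reading jumped to about 17 N above baseline at z = 0.169, the expected hard stop. I hold briefly, then withdraw.

```bash
python3 -m handwheel '[{"x":0,"y":0,"z":0,"twist":0},{"x":0,"y":0,"z":0,"twist":0},{"x":0,"y":0,"z":0,"twist":0}]' && python3 -m handwheel '[{"x":0,"y":0,"z":-0.03,"twist":0},{"x":0,"y":0,"z":-0.1,"twist":0},{"x":0,"y":0,"z":-0.2,"twist":0},{"x":0,"y":0,"z":-0.32,"twist":0},{"x":0,"y":0,"z":-0.45,"twist":0},{"x":0,"y":0,"z":-0.57,"twist":0},{"x":0,"y":0,"z":-0.68,"twist":0},{"x":0,"y":0,"z":-0.74,"twist":0},{"x":0,"y":0,"z":-0.75,"twist":0},{"x":0,"y":0,"z":-0.75,"twist":0}]'
python3 -c "
from fit import *
to([.5398,-.2864,.32])
f=robot.grab_frame('side');P=cloud(f,green(f));H=near(P,.4615,.19,.06,.2,.4);print(np.round(np.percentile(H,[1,50,99],axis=0),4))
A=cloud(f,np.ones((420,560),bool))
for a,b in((.181,.2),(.2,.225),(.225,.25)):
    B=near(A,.4615,.19,.045,a,b);print(len(B),np.round(circ(B),4))
for c in ('side','top'):
  f=robot.grab_frame(c)
  for n in ('upper_disc','lower_disc'):
    for r in robot.regions_of(c,n):
      B=cloud(f,r['pixels']);print(c,n,round(r['score'],2),np.round(np.median(B,0),3))"
```

```text
t: 10.33
position: [0.462, 0.192, 0.1694]
orientation: [0.589, 0.808, 0.001, 0.001]
ft_force: [-2.6, -1.5, 14.6]
grip_width: 0.0236
finger_force: 30.0
t: 11.17
position: [0.4616, 0.1918, 0.3178]
orientation: [0.589, 0.808, 0.0, 0.0]
ft_force: [-0.2, -0.9, -2.9]
grip_width: 0.0236
finger_force: 30.0
t 11.17 pos [0.4616 0.1918 0.3178] F [-0.2 -0.9 -2.9] w 0.02361561507733092 ydir [0.952 0.306 0.   ] zdir [ 0.  0. -1.]
rows xyz [-2.396 -0.358 -0.011]
[[0.4348 0.1642 0.2722]
 [0.4587 0.1819 0.2918]
 [0.4828 0.2107 0.3415]]
58 [0.4614 0.1911 0.0084]
86 [0.4611 0.1899 0.0054]
84 [0.4613 0.1911 0.0058]
side upper_disc 0.51 [0.455 0.177 0.066]
```

```bash
python3 -m handwheel '[{"x":-0.07,"y":-0.01,"z":0,"twist":0},{"x":-0.2,"y":-0.03,"z":0,"twist":0},{"x":-0.36,"y":-0.05,"z":0,"twist":0},{"x":-0.52,"y":-0.08,"z":0,"twist":0},{"x":-0.68,"y":-0.1,"z":0,"twist":0},{"x":-0.84,"y":-0.13,"z":0,"twist":0},{"x":-1,"y":-0.15,"z":0,"twist":0}]' && python3 -m handwheel '[{"x":-0.16,"y":-0.02,"z":0,"twist":0},{"x":-0.32,"y":-0.05,"z":0,"twist":0},{"x":-0.48,"y":-0.07,"z":0,"twist":0},{"x":-0.64,"y":-0.09,"z":0,"twist":0},{"x":-0.78,"y":-0.11,"z":0,"twist":0},{"x":-0.9,"y":-0.13,"z":0,"twist":0},{"x":-0.97,"y":-0.14,"z":0,"twist":0},{"x":-1,"y":-0.15,"z":0,"twist":0}]' 
python3 -c "
from h import *
to([.5398,-.2864,.318])"
```

```text
t: 12.1
position: [0.4938, -0.0094, 0.3175]
orientation: [0.589, 0.808, -0.0, -0.0]
ft_force: [0.3, 0.5, -1.9]
grip_width: 0.0234
finger_force: 30.0
t: 12.77
position: [0.5267, -0.2089, 0.317]
orientation: [0.59, 0.808, -0.0, -0.0]
ft_force: [0.2, 0.3, -3.3]
grip_width: 0.0232
finger_force: 30.0
t 12.77 pos [ 0.5267 -0.2089  0.317 ] F [ 0.2  0.3 -3.3] w 0.023205837826487496 ydir [ 0.953  0.304 -0.001] zdir [-0.001  0.    -1.   ]
rows xyz [-0.389 -0.055 -0.005]
```

```bash
python3 -m handwheel '[{"x":-0.06,"y":-0.01,"z":0,"twist":0},{"x":-0.16,"y":-0.03,"z":0,"twist":0},{"x":-0.27,"y":-0.04,"z":0,"twist":0},{"x":-0.345,"y":-0.05,"z":0,"twist":0},{"x":-0.385,"y":-0.055,"z":0,"twist":0},{"x":-0.39,"y":-0.055,"z":0,"twist":0},{"x":-0.39,"y":-0.055,"z":0,"twist":0},{"x":-0.39,"y":-0.055,"z":0,"twist":0}]' 
python3 -c "
from fit import *
to([.5398,-.2864,.152])
f=robot.grab_frame('side')
A=cloud(f,np.ones((420,560),bool))
for a,b in((.181,.2),(.2,.225),(.225,.25)):
    B=near(A,.54,-.286,.045,a,b);print(len(B),np.round(circ(B),4))
f=robot.grab_frame('top')
save({'img':cv2.resize(f['img'][140:260,120:280],None,fx=4,fy=4,interpolation=3)},'t3.png')
for n in ('upper_disc','lower_disc'):
    for r in robot.regions_of('top',n):
      B=cloud(f,r['pixels']);print(n,round(r['score'],2),np.round(np.median(B,0),3))"
```

```text
t: 13.43
position: [0.54, -0.2843, 0.3178]
orientation: [0.589, 0.808, 0.0, -0.0]
ft_force: [-0.0, 0.7, -2.3]
grip_width: 0.0236
finger_force: 30.0
t 13.43 pos [ 0.54   -0.2843  0.3178] F [-0.   0.7 -2.3] w 0.02355076836845014 ydir [0.952 0.306 0.   ] zdir [ 0.  0. -1.]
rows xyz [-0.01  -0.004  0.829]
113 [ 0.5394 -0.2838  0.0089]
174 [ 0.5385 -0.284   0.0061]
159 [ 0.5391 -0.284   0.0061]
upper_disc 0.62 [0.593 0.176 0.09 ]
upper_disc 0.47 [0.465 0.194 0.035]
upper_disc 0.45 [0.46  0.19  0.076]
lower_disc 0.44 [0.594 0.177 0.09 ]
```

View pics/t3.png

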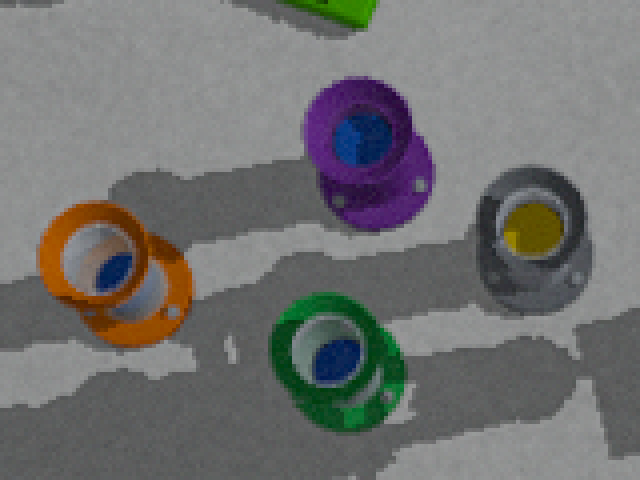

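The blue disc sits deep in the green tube at (338,360), with its top measured at z = 0.035, so it is packed. I lower the rod into its hole.

```bash
python3 -m handwheel '[{"x":-0.01,"y":0,"z":0.05,"twist":0},{"x":-0.01,"y":0,"z":0.15,"twist":0},{"x":-0.01,"y":0,"z":0.3,"twist":0},{"x":-0.01,"y":0,"z":0.45,"twist":0},{"x":-0.01,"y":0,"z":0.58,"twist":0},{"x":-0.01,"y":0,"z":0.69,"twist":0},{"x":-0.01,"y":0,"z":0.76,"twist":0},{"x":-0.01,"y":0,"z":0.8,"twist":0},{"x":-0.01,"y":0,"z":0.81,"twist":0},{"x":-0.01,"y":0,"z":0.81,"twist":0}]' && python3 -m handwheel '[{"x":0,"y":0,"z":0.007,"twist":0},{"x":0,"y":0,"z":0.014,"twist":0},{"x":0,"y":0,"z":0.014,"twist":0},{"x":0,"y":0,"z":0.014,"twist":0}]'
```

```text
t: 14.47
position: [0.5407, -0.287, 0.156]
orientation: [0.589, 0.808, 0.0, 0.0]
ft_force: [-0.6, -0.3, -2.3]
grip_width: 0.0233
finger_force: 30.0
t: 14.8
position: [0.5407, -0.287, 0.1534]
orientation: [0.589, 0.808, 0.0, 0.0]
ft_force: [0.3, -0.3, -2.0]
grip_width: 0.0236
finger_force: 30.0
```

```bash
python3 -m handwheel '[{"x":0,"y":0,"z":0.004,"twist":0},{"x":0,"y":0,"z":0.006,"twist":0},{"x":0,"y":0,"z":0.006,"twist":0},{"x":0,"y":0,"z":0.006,"twist":0}]'
python3 -c "
from fit import *
f=robot.grab_frame('side');P=cloud(f,green(f));C=near(P,.54,-.286,.05,.112,.14);C=C[C[:,2]>.115];print('collar',np.median(C[:,2]),(C.min(0)+C.max(0))/2)"
```

```text
t: 15.13
position: [0.5406, -0.2869, 0.1518]
orientation: [0.589, 0.808, 0.0, 0.0]
ft_force: [0.4, -0.2, -0.6]
grip_width: 0.0236
finger_force: 30.0
collar 0.12476090512586475 [ 0.53728267 -0.2873181   0.12824051]
```

The collar is at its original height and the force has unloaded, so the rod is seated. I release and rise.

```bash
python3 -m handwheel '[{"x":0,"y":0,"z":0,"twist":0},{"x":0,"y":0,"z":0,"twist":0},{"x":0,"y":0,"z":0,"twist":0},{"x":0,"y":0,"z":0,"twist":0},{"x":0,"y":0,"z":0,"twist":0},{"x":0,"y":0,"z":0,"twist":0}]' 70 && python3 -m handwheel '[{"x":0,"y":0,"z":-0.08,"twist":0},{"x":0,"y":0,"z":-0.2,"twist":0},{"x":0,"y":0,"z":-0.35,"twist":0},{"x":0,"y":0,"z":-0.5,"twist":0},{"x":0,"y":0,"z":-0.6,"twist":0},{"x":0,"y":0,"z":-0.7,"twist":0},{"x":0,"y":0,"z":-0.7,"twist":0},{"x":0,"y":0,"z":-0.7,"twist":0},{"x":0,"y":0,"z":-0.7,"twist":0}]'
python3 -c "
from fit import *
f=robot.grab_frame('side');P=cloud(f,green(f))
save({'img':cv2.resize(f['img'][120:400,160:500],None,fx=2,fy=2)},'s5.png')
C=near(P,.538,-.285,.05,.112,.132); print('collar',np.round((C.min(0)+C.max(0))/2,4),np.median(C[:,2]))
T=near(P,.538,-.285,.05,.170,.185); print('top',np.round((T.min(0)+T.max(0))/2,4))"
```

```text
t: 15.68
position: [0.5406, -0.2869, 0.1517]
orientation: [0.589, 0.808, -0.0, -0.0]
ft_force: [-0.2, 0.1, -1.1]
grip_width: 0.0588
finger_force: 0.0
t: 16.43
position: [0.5404, -0.2868, 0.2901]
orientation: [0.589, 0.808, -0.0, -0.001]
ft_force: [-1.0, -0.4, -1.0]
grip_width: 0.0698
finger_force: 0.0
collar [ 0.5397 -0.2868  0.1252] 0.12481391893648625
top [ 0.5384 -0.287   0.1733]
```

View pics/s5.png

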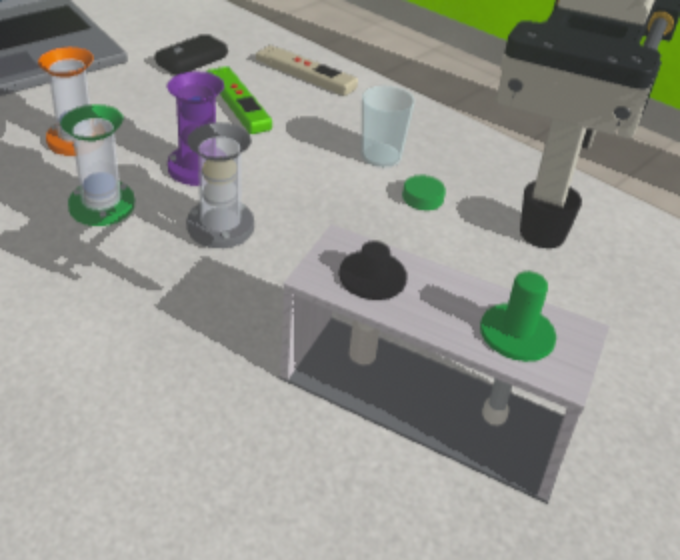

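The rod hangs upright in its hole at (520,325), the discs are packed at the tube's foot (100,190), and the gripper is clear above.

```bash
python3 -c "
from station import robot
print(robot.close_job())"
```

```text
the job is handed in; nothing more can be done
None
```

I pushed both discs in the green-footed tube to the bottom with a press of about 17 N, hung the rod back in its hole about 1 mm from where it started, and handed the job in after about 17 s of robot time; no verdict was returned.

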